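# Gauge a ring on the tapered mandrel and store it by size

## Task

Take the steel ring that lies alone on the rubber pad, slide it down the tapered ring gauge until it stops, keep it pressed home and level there for half a second with a light steady push of about 10 N (never more than 20 N), and see in which of the three marked bands it has stopped. Then lift it off and put it down flat on the storage post of that size: the slim post for the upper band, the middle post for the middle band, the thick post for the lower band. Leave the other rings in the tray and the other things on the worktop where they are.

Things in the scene. Friction and masses are not known exactly. Their poses are not given: they have to be found in the camera images.
- ring_a_mid (a point): centre (half-way up, 9 mm above the underside; z along the axis) of one of five loose steel rings, alike outside: 54 mm across, 18 mm tall, 0.12 to 0.2 kg. Their bores differ, between 23 and 39 mm, and are not told; each is at least 8 mm wider than its post. The one to gauge lies alone on the rubber pad (a different one from run to run); the other four lie in the tray
- ring_b_mid (a point): centre (half-way up, 9 mm above the underside; z along the axis) of one of five loose steel rings, alike outside: 54 mm across, 18 mm tall, 0.12 to 0.2 kg. Their bores differ, between 23 and 39 mm, and are not told; each is at least 8 mm wider than its post. The one to gauge lies alone on the rubber pad (a different one from run to run); the other four lie in the tray
- ring_c_mid (a point): centre (half-way up, 9 mm above the underside; z along the axis) of one of five loose steel rings, alike outside: 54 mm across, 18 mm tall, 0.12 to 0.2 kg. Their bores differ, between 23 and 39 mm, and are not told; each is at least 8 mm wider than its post. The one to gauge lies alone on the rubber pad (a different one from run to run); the other four lie in the tray
- ring_d_mid (a point): centre (half-way up, 9 mm above the underside; z along the axis) of one of five loose steel rings, alike outside: 54 mm across, 18 mm tall, 0.12 to 0.2 kg. Their bores differ, between 23 and 39 mm, and are not told; each is at least 8 mm wider than its post. The one to gauge lies alone on the rubber pad (a different one from run to run); the other four lie in the tray
- ring_e_mid (a point): centre (half-way up, 9 mm above the underside; z along the axis) of one of five loose steel rings, alike outside: 54 mm across, 18 mm tall, 0.12 to 0.2 kg. Their bores differ, between 23 and 39 mm, and are not told; each is at least 8 mm wider than its post. The one to gauge lies alone on the rubber pad (a different one from run to run); the other four lie in the tray
- gauge_tip (a point): centre of the flat tip, 100 mm above the worktop, of the fixed ring gauge: an upright tapered steel mandrel, z up. From its 14 mm wide tip it flares to 20 mm at 4 mm below, then tapers evenly, 1 mm more diameter for every 2 mm down, to 42 mm at 48 mm below; under that a narrow column leaves room for fingers. Engraved lines 10, 22, 34 and 46 mm below the tip bound three bands
- gauge: the same ring gauge; origin at the centre of the underside of its round foot (90 mm across, 12 mm high). The underside of a ring stops within one of the three bands, somewhere between its lines: the upper (one dot, 10 to 22 mm below the tip), the middle (two dots, 22 to 34) or the lower (three dots, 34 to 46). Past first contact the push grows by some 5 to 10 N for each mm
- post_slim_seat (a point): fixed storage post for rings that stop in the upper band: the slim one, 16 mm in diameter, standing 36 mm up from a round seat 46 mm across, 20 mm above the worktop, on a 60 mm foot; one dot on the seat's front. Point: middle of the seat's top, where a ring's underside rests; z up. The three posts change places from run to run
- post_middle_seat (a point): fixed storage post for rings that stop in the middle band: the middle one, 22 mm in diameter, standing 36 mm up from a round seat 46 mm across, 20 mm above the worktop, on a 60 mm foot; two dots on the seat's front. Point: middle of the seat's top, where a ring's underside rests; z up. The three posts change places from run to run
- post_thick_seat (a point): fixed storage post for rings that stop in the lower band: the thick one, 28 mm in diameter, standing 36 mm up from a round seat 46 mm across, 20 mm above the worktop, on a 60 mm foot; three dots on the seat's front. Point: middle of the seat's top, where a ring's underside rests; z up. The three posts change places from run to run
- pad: fixed dark square rubber pad, 85 x 85 x 4 mm; origin at the centre of its underside, z up. The ring to gauge lies on it, within 10 mm of its middle
- tray: fixed low grey tray, 70 x 264 mm, walls 14 mm high, in four cells, each with one ring that stays there; origin at the centre of its underside, long side along its y
- calculator: bystander: 108 x 66 x 13 mm; loose on the worktop, to be left alone; origin at the centre of its underside
- marker_red: bystander: marker pen with a red cap, 14 x 133 x 16 mm; loose on the worktop, to be left alone; origin at the centre of its underside
- snips: bystander: thread snips with red grips, 25 x 114 x 9 mm; loose on the worktop, to be left alone; origin at the centre of its underside
- tally_counter: bystander: white hand counter, 68 x 42 x 21 mm; loose on the worktop, to be left alone; origin at the centre of its underside
- tape_roll: bystander: roll of tape lying flat, 67 mm across, 19 mm tall; loose on the worktop, to be left alone; origin at the centre of its underside

How it is judged:
By the outcome, as a careful person would: the job done as asked, in the order asked, and still so for the second after the job is handed in, with the robot touching nothing.
It also fails if it takes over 50 s, if anything falls off the work surface, if the arm or the gripper's body presses on something with over 40 N, if the wrist force passes 120 N, or if a joint passes its speed limit or range.

## Robot

A 6-joint arm with a two-finger parallel gripper is mounted at the origin on a cart in front of the work surface, level with it; the furniture and walls round the work are solid. World frame = base frame: x ahead of the robot, y to its left, z up, the work surface at z = 0. Lengths are in m, angles in rad, forces in N, time in s.
With the tool pointing down it reaches from about 0.35 to 0.975 m from the base axis. Payload 4.9 kg.
Tool frame: the origin (TCP) lies between the finger pads; the fingertips stand 25 mm ahead of it and the grasp point (between the pads) lies 6 mm ahead of it; z points along the fingers, y is the line along which they close (so a half turn about z gives the same grasp; the last joint's range is limited). The gripper opens to 85 mm and grips with 20 to 120 N. Pads are 22 mm wide; open, the fingers measure 114 mm over their backs; the gripper's body (76 mm by 85 mm) begins 54 mm behind the grasp point. The pads swing forward as they close: fully open they stand 13 mm farther back than shut.
Start: joints at [1.078, 0.053, 1.613, -0, 1.476, -0.119], TCP at [0.228, 0.582, 0.256] pointing down, gripper open.
Joint ranges: [-3.01, 3.01], [-1.01, 2.22], [0.06, 2.58], [-1.02, 4.17], [0.09, 2.62], [-3.14, 3.14]. Speed limits (rad/s): [2.57, 2.57, 3.14, 3.14, 3.14, 3.14].

## Interface

Orientations are given as a unit quaternion [w, x, y, z].
In Python, from plant import manip gives the robot as it stands.
- The arm moves only by the shell command python3 -m inch 'ROWS'. ROWS is JSON, a list of rows, each a list of 3 entries, a list of its own where there are three numbers: the shift along the tool's x, y, z in m, then the turn, a rotation vector about the tool's x, y, z in rad, then the opening, from 0 (shut) to 1 (fully open). A call has 1 to 8 rows; each row shifts and turns the commanded pose from where the row before left it, along the tool's axes as they then stand; what a row does not reach is not made up. A row lasts 1/10 s, in which the tool goes at most 50 mm and 8.59 degrees, less where a joint would pass 70% of its speed; a pose out of reach is approached as far as the arm can. A call with a gripper value outside its range is refused whole. The fingers move at their own pace and stop on an object; the grip force is fixed at half the most. Time passes only in rows, so rows that do not move let the fingers close. It gives the time, the measured TCP pose, the force, the opening and the grip force at its end, in the units of the state.
- manip.state(): the state, without advancing time (a new reading comes with each control period).
- manip.grab_frame(name): name is "scene" or "top" or "wrist"; returns (picture, depth): 400x640x3 uint8, red, green, blue; 400x640 float32, m along the optical axis (not along the pixel's ray), 0 where there is no reading.
- manip.camera_params(name): a dict with "camera_matrix" (3x3 intrinsics, pixels), "rvec" (rotation vector, rad) and "tvec" (3), from world to camera coordinates, as OpenCV has them. Camera axes: x right, y down, z forward; pixel columns grow to the right and rows downward; lengths in m; the calibration is good to about 2 mm. The wrist camera is an equidistant fisheye: a pixel r from the principal point sees the ray r / f radians off the axis. A picture is of the moment at which its call begins: read the wrist's pose just before it. camera_params takes no time and is no camera call; for the wrist camera it gives the pose at the moment of the call.
- manip.job_done(): hands the job in; it is judged then, once.
Trained networks look in the newest picture that a camera, given by its name, has taken for a name from the list of things; names that differ only in an ending like _2 or _b are one class to them, and where a whole thing is asked for, a point or a joint stands for the part that bears it (a point fixed in the world has none). Each returns a list of dicts, best first, with "score" (0 to 1); they miss things now and then, are a little off and sometimes report something else, mostly with a low value. They report only what shows in the picture. A call takes as long as a camera call.
- manip.look_for(camera, label): "point" ([x, y, z] in m, in world coordinates, good to about 4 mm: the middle of the surface that is visible of it).
The state is a dict: "time": time; "joint_pos": joint angles; "joint_vel": joint speeds; "joint_efforts": joint torques, N m; "tool_pos": TCP position; "tool_rot": TCP orientation; "contact_force": force on the tool from outside, world axes, zero at the start; "ft_torque": the same for the moment, N m; "gripper_width": opening from 0.0 (shut) to 1.0 (fully open); "grasp_force": force on a finger pad.
Only numpy, scipy, OpenCV 4.12 (cv2) and the standard library are available. Lean on these libraries where they do the work, as an engineer would, in place of code of your own. Each camera call takes 0.05 s, during which the arm holds its last target. There are 200 camera calls.

## Working session

There is one attempt and no reset: what is moved stays moved. The work goes in short steps, Python scripts to look and compute and a shell command to move; the robot and the scene stay as the last step left them, time stands still between calls to the robot, and variables do not carry over. Pictures are saved under pics/ and viewed, at most 11 in all, crops included, and the job is handed in when it is done.

```bash
ls; mkdir -p pics
python3 - <<'E'
from plant import manip
import cv2,numpy as np
s=manip.state();print(s)
for c in ("top","scene"):
    im,d=manip.grab_frame(c);cv2.imwrite(f"pics/{c}1.png",im[...,::-1]);np.save(f"pics/{c}1.npy",d)
    p=manip.camera_params(c);print(c,np.round(p["tvec"],3),np.round(p["rvec"],3),p["camera_matrix"][0][0])
    for n in ("ring_a_mid","gauge_tip","gauge","post_slim_seat","post_middle_seat","post_thick_seat","pad","tray"):
        print(n,[(np.round(r["point"],3).tolist(),round(r["score"],2)) for r in manip.look_for(c,n)][:6])
E
```

```text
pics
{'time': 0.0, 'joint_pos': array([ 1.07800341e+00,  5.33546764e-02,  1.61432373e+00,  3.41571382e-06,
        1.47601868e+00, -1.18973577e-01]), 'joint_vel': array([ 0.00215134,  0.00073159,  0.0007004 ,  0.00040551, -0.00212373,
        0.00021583]), 'joint_efforts': array([-1.95716989e-04, -3.93664491e+01, -3.70185292e+01, -6.21177878e-05,
        6.78893208e-03, -9.66442030e-06]), 'tool_pos': array([0.22793648, 0.58132131, 0.25504657]), 'tool_rot': array([-3.18481014e-04,  1.85823337e-01,  9.82582607e-01, -1.00286248e-03]), 'contact_force': array([-1.06187354, -0.37779171,  0.38452705]), 'ft_torque': array([ 0.09279409, -0.00732194, -0.00669516]), 'grasp_force': 0.0, 'gripper_width': 1.000183235812012}
top [0.15  0.539 1.273] [ 2.113 -2.148  0.133] 403.7260399951358
ring_a_mid [([0.422, 0.076, 0.023], 0.7), ([0.495, -0.358, 0.023], 0.25), ([0.499, -0.132, 0.012], 0.24)]
gauge_tip [([0.498, -0.133, 0.012], 0.67)]
gauge [([0.5, -0.132, 0.011], 0.97), ([0.446, 0.532, 0.022], 0.56)]
post_slim_seat [([0.613, -0.278, 0.023], 0.59)]
post_middle_seat [([0.495, -0.36, 0.021], 0.53)]
post_thick_seat [([0.422, -0.232, 0.02], 0.57)]
pad [([0.43, 0.066, 0.007], 0.92), ([0.449, 0.53, 0.024], 0.46), ([0.392, -0.352, 0.021], 0.37)]
tray [([0.446, 0.51, 0.005], 0.74), ([0.442, 0.465, 0.018], 0.67)]
scene [0.523 0.152 1.827] [ 0.608 -2.596  1.27 ] 454.1633718994475
ring_a_mid []
gauge_tip []
gauge []
post_slim_seat [([0.451, 0.275, 0.008], 0.51)]
post_middle_seat [([0.492, -0.359, 0.016], 0.64), ([0.439, 0.54, 0.016], 0.18)]
post_thick_seat []
pad []
tray []
```

View pics/top1.png

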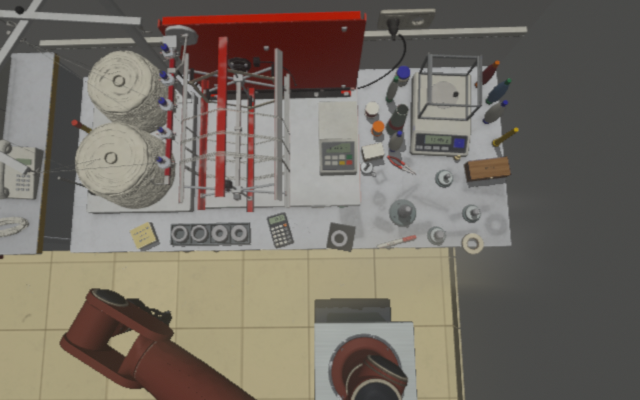

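View pics/scene1.png

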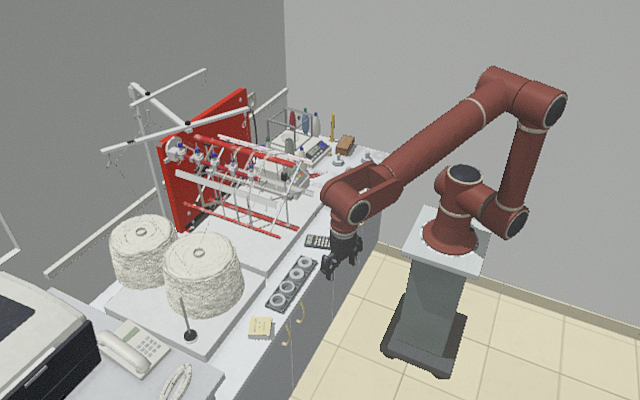

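The top view shows the pad and ring at about (340,237), the gauge at (403,212) and the posts at (445,178), (472,213) and (437,235). The marker is at (397,241), near the gauge. The path from the start to the pad is free. I'll write a helper and go above the pad.

```bash
cat > h.py <<'E'
from plant import manip
import cv2,numpy as np
from scipy.spatial.transform import Rotation as R
def pose():
    s=manip.state();q=s["tool_rot"];return s,np.array(s["tool_pos"]),R.from_quat([q[1],q[2],q[3],q[0]])
def go(target,yaw=None):
    "shift in tool axes to world target; turn to have tool z down and tool y at world angle yaw (deg, mod 180)"
    s,p,r=pose();d=r.inv().apply(np.array(target)-p)
    y=r.apply([0,1,0]);a=np.arctan2(y[1],y[0])
    ya=a if yaw is None else np.radians(yaw)
    e=(ya-a+np.pi/2)%np.pi-np.pi/2;ya=a+e
    Y=np.array([np.cos(ya),np.sin(ya),0]);Z=np.array([0,0,-1.]);X=np.cross(Y,Z)
    rv=(r.inv()*R.from_matrix(np.c_[X,Y,Z])).as_rotvec()
    print("t",round(s["time"],2),"pos",np.round(p,4),"yaw",round(np.degrees(a),1),"shift",np.round(d,4),"turn",np.round(rv,4),"F",np.round(s["contact_force"],1),"w",round(s["gripper_width"],3),"g",round(s["grasp_force"],1),"q6",round(s["joint_pos"][5],2))
def cloud(c,name=None):
    p=manip.camera_params(c);im,d=manip.grab_frame(c)
    if name: cv2.imwrite(f"pics/{name}.png",im[...,::-1])
    K=np.array(p["camera_matrix"]);M=cv2.Rodrigues(np.array(p["rvec"],float))[0];t=np.array(p["tvec"],float).ravel()
    v,u=np.mgrid[:400,:640];x=(u-K[0,2])/K[0,0];y=(v-K[1,2])/K[1,1]
    if c=="wrist":
        th=np.hypot(x,y)+1e-9;k=np.tan(np.minimum(th,1.5))/th;x=x*k;y=y*k
    P=np.stack([x*d,y*d,d],-1)
    W=(P-t)@M
    W[d<=0]=np.nan
    return im,d,W
E
python3 - <<'E'
from h import *
im,d,W=cloud("top")
def st(n,c,r,z0,z1):
    m=(np.hypot(W[...,0]-c[0],W[...,1]-c[1])<r)&(W[...,2]>z0)&(W[...,2]<z1);q=W[m]
    print(n,m.sum(),np.round(np.nanmean(q,0),3),np.round(np.nanmin(q,0),3),np.round(np.nanmax(q,0),3)) if m.sum() else print(n,0)
st("ring",(.425,.07),.05,.015,.03)
st("gauge top",(.5,-.13),.06,.09,.12)
st("gauge all",(.5,-.13),.06,.008,.12)
for c in((.613,-.278),(.495,-.36),(.422,-.232)): st("post",c,.045,.045,.07);st("postfoot",c,.045,.004,.03)
go([.422,.076,.2])
s=manip.state()["time"];print(s)
E
```

```text
ring 141 [0.422 0.073 0.023] [0.395 0.049 0.017] [0.447 0.098 0.029]
gauge top 46 [ 0.504 -0.138  0.098] [ 0.494 -0.149  0.09 ] [ 0.516 -0.127  0.106]
gauge all 535 [ 0.502 -0.136  0.029] [ 0.461 -0.182  0.008] [ 0.555 -0.095  0.106]
post 19 [ 0.617 -0.282  0.052] [ 0.61  -0.288  0.045] [ 0.624 -0.275  0.057]
postfoot 237 [ 0.613 -0.279  0.014] [ 0.573 -0.322  0.004] [ 0.655 -0.236  0.029]
post 39 [ 0.497 -0.363  0.054] [ 0.488 -0.375  0.046] [ 0.508 -0.355  0.062]
postfoot 235 [ 0.496 -0.359  0.014] [ 0.451 -0.403  0.004] [ 0.537 -0.317  0.03 ]
post 62 [ 0.427 -0.245  0.055] [ 0.414 -0.258  0.047] [ 0.44  -0.233  0.062]
postfoot 200 [ 0.424 -0.236  0.013] [ 0.39  -0.276  0.004] [ 0.46  -0.192  0.028]
t 0.95 pos [0.2282 0.5818 0.2563] yaw 68.6 shift [-0.3651 -0.4001  0.0563] turn [ 0. -0.  0.] F [-0.8  0.1 -0.1] w 1.002 g 0.0 q6 -0.12
0.95
```

```bash
python3 -m inch '[[[-0.033,-0.036,0.004],[0,0,0],1],[[-0.033,-0.036,0.004],[0,0,0],1],[[-0.033,-0.036,0.004],[0,0,0],1],[[-0.033,-0.036,0.004],[0,0,0],1],[[-0.033,-0.036,0.004],[0,0,0],1],[[-0.033,-0.036,0.004],[0,0,0],1],[[-0.033,-0.036,0.004],[0,0,0],1],[[-0.033,-0.036,0.004],[0,0,0],1]]'
python3 -m inch '[[[-0.033,-0.036,0.004],[0,0,0],1],[[-0.033,-0.036,0.004],[0,0,0],1],[[0,0,0],[0,0,0],1]]'
python3 - <<'E'
from h import *
go([.422,.076,.2])
im,d,W=cloud("wrist","w1")
for n in ("ring_a_mid","pad","gauge_tip","post_slim_seat","post_middle_seat","post_thick_seat"):
    print(n,[(np.round(r["point"],3).tolist(),round(r["score"],2)) for r in manip.look_for("wrist",n)][:4])
m=(np.hypot(W[...,0]-.424,W[...,1]-.073)<.045)&(W[...,2]>.014)&(W[...,2]<.03)
q=W[m];print(m.sum(),q.mean(0),q.min(0),q.max(0))
c,r=cv2.minEnclosingCircle(q[:,:2].astype(np.float32));print(c,r)
E
```

```text
time: 1.75
tool_pos: [0.3691, 0.2156, 0.2245]
tool_rot: [0.001, 0.186, 0.983, 0.0]
contact_force: [0.5, 0.1, -0.1]
gripper_width: 0.995
grasp_force: 0.0
time: 2.05
tool_pos: [0.4052, 0.1215, 0.2161]
tool_rot: [0.0, 0.19, 0.982, -0.001]
contact_force: [-0.1, 0.3, -0.1]
gripper_width: 1.002
grasp_force: 0.0
t 2.05 pos [0.4052 0.1215 0.2161] yaw 68.1 shift [-0.0325 -0.0359  0.0162] turn [-0.0015  0.001   0.    ] F [-0.1  0.3 -0.1] w 1.002 g 0.0 q6 -1.07
ring_a_mid [([0.414, 0.072, 0.022], 0.63), ([0.424, 0.066, 0.002], 0.57)]
pad [([0.424, 0.067, 0.006], 0.83), ([0.441, 0.395, 0.022], 0.18)]
gauge_tip [([0.48, -0.133, 0.01], 0.87)]
post_slim_seat [([0.625, -0.264, 0.007], 0.65)]
post_middle_seat [([0.492, -0.357, 0.017], 0.96)]
post_thick_seat [([0.422, -0.236, 0.019], 0.8), ([0.451, 0.266, 0.01], 0.69), ([0.624, -0.266, 0.008], 0.48)]
1313 [0.41867739 0.07340468 0.0214697 ] [0.39287677 0.04579095 0.01404936] [0.44628856 0.09911462 0.02436011]
(0.4196988642215729, 0.07242314517498016) 0.02722223289310932
```

View pics/w1.png

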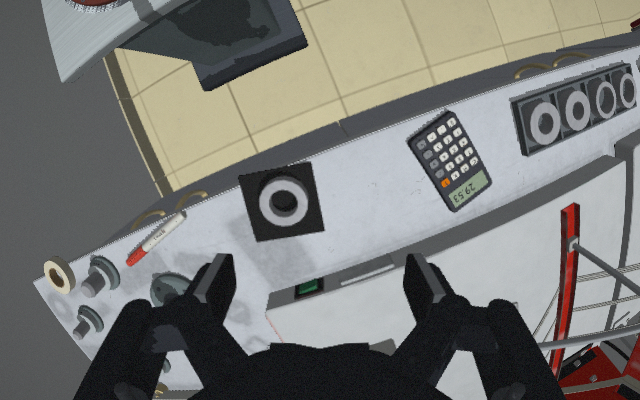

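Ring centre is (0.420, 0.072), at pixel (284,202) with radius 27 mm, and the top view agrees. Next I'll check the fingertip position in the tool frame.

Run:
```python
from h import *
s,p,r=pose()
im,d,W=cloud("wrist")
T=r.inv().apply((W-p).reshape(-1,3)).reshape(W.shape)
for u,v in((228,258),(220,258),(215,275),(205,310),(412,258),(422,258),(430,275),(440,298)):
    print(u,v,np.round(T[v,u],4))
m=(T[...,2]>-.03)&(T[...,2]<.04)&(np.abs(T[...,1])<.07)
print(np.round(np.nanpercentile(T[m],[0,1,50,99,100],axis=0),4))
go([.420,.0725,.032])
```

```text
228 258 [ 0.0103 -0.0433  0.0039]
220 258 [ 0.0103 -0.0472  0.0036]
215 275 [ 0.0109 -0.0448 -0.0119]
205 310 [ 0.012  -0.0411 -0.0366]
412 258 [0.0109 0.0421 0.0028]
422 258 [0.0105 0.0472 0.0032]
430 275 [ 0.0109  0.0462 -0.0122]
440 298 [ 0.0091  0.0462 -0.0263]
[[-0.0123 -0.0576 -0.03  ]
 [-0.0107 -0.0562 -0.0292]
 [ 0.0068  0.0413 -0.0118]
 [ 0.0119  0.0548  0.0104]
 [ 0.0124  0.06    0.0125]]
t 2.45 pos [0.4036 0.1274 0.2164] yaw 68.7 shift [-0.0352 -0.0453  0.1844] turn [ 0.0001  0.0001 -0.    ] F [ 0.5 -0.2  1.2] w 0.999 g 0.0 q6 -1.07
```

```bash
cat >> h.py <<'E'
def ringfit(c,z0,z1,rad=.045):
    im,d,W=cloud("wrist")
    m=(np.hypot(W[...,0]-c[0],W[...,1]-c[1])<rad)&(W[...,2]>z0)&(W[...,2]<z1)
    q=W[m][:,:2].astype(np.float32);cc,r=cv2.minEnclosingCircle(q);print("circle",np.round(cc,4),round(r,4),len(q),"minmax centre",(q.min(0)+q.max(0))/2);return cc
E
python3 - <<'E'
from h import *
ringfit((.42,.0725),.015,.03)
go([.420,.0725,.06])
E
```

```text
circle [0.4201 0.072 ] 0.0276 1294 minmax centre [0.41961032 0.07223569]
t 2.5 pos [0.4037 0.1273 0.2164] yaw 68.7 shift [-0.0351 -0.0451  0.1564] turn [ 0.0001  0.0001 -0.    ] F [ 0.8  0.2 -0.3] w 0.998 g 0.0 q6 -1.07
```

```bash
python3 -m inch '[[[-0.02,-0.025,0.03],[0,0,0],1],[[-0.015,-0.02,0.04],[0,0,0],1],[[0,0,0.045],[0,0,0],1],[[0,0,0.04],[0,0,0],1],[[0,0,0],[0,0,0],1],[[0,0,0],[0,0,0],1]]'
python3 - <<'E'
from h import *
ringfit((.42,.0725),.017,.03)
go([.420,.0725,.028])
E
```

```text
time: 3.1
tool_pos: [0.4199, 0.072, 0.0615]
tool_rot: [-0.001, 0.185, 0.983, -0.0]
contact_force: [0.4, 0.2, 0.4]
gripper_width: 0.998
grasp_force: 0.0
circle [0.4196 0.072 ] 0.0273 4321 minmax centre [0.4195429  0.07204006]
t 3.15 pos [0.4214 0.072  0.0632] yaw 68.6 shift [ 0.0016 -0.0001  0.0352] turn [ 0.0009  0.0024 -0.    ] F [-0.7 -0.2 -0. ] w 1.0 g 0.0 q6 -1.2
```

```bash
python3 -m inch '[[[0,0,0.02],[0,0,0],1],[[0,0,0.013],[0,0,0],1],[[0,0,0],[0,0,0],0.4],[[0,0,0],[0,0,0],0.4],[[0,0,0],[0,0,0],0.4],[[0,0,0],[0,0,0],0.4],[[0,0,0],[0,0,0],0.4]]'
python3 - <<'E'
from h import *
s,p,r=pose()
im,d,W=cloud("wrist","w2")
T=r.inv().apply((W-p).reshape(-1,3)).reshape(W.shape)
m=(T[...,2]>-.02)&(T[...,2]<.04)&(np.abs(T[...,1])<.05)&(abs(T[...,0])<.03)
for lo,hi in((.026,.034),(.034,.04)):
    mm=m&(abs(T[...,1])>lo)&(abs(T[...,1])<hi);print(np.round(np.nanpercentile(T[mm],[0,2,50,98,100],axis=0),4).tolist())
mm=m&(abs(T[...,1])<.024)&(T[...,2]>.0);print("ring",mm.sum(),np.round(np.nanpercentile(T[mm],[0,2,50,98,100],axis=0),4).tolist())
go([.420,.0725,.15])
E
```

```text
time: 3.85
tool_pos: [0.4226, 0.0717, 0.0313]
tool_rot: [0.002, 0.186, 0.983, 0.001]
contact_force: [0.3, 0.7, 6.3]
gripper_width: 0.595
grasp_force: 63.3
[[-0.03, -0.034, -0.02], [-0.0264, -0.0333, -0.0186], [0.0107, -0.0263, 0.0083], [0.0288, 0.0335, 0.0281], [0.03, 0.034, 0.0322]]
[[-0.0025, -0.04, -0.02], [0.0013, -0.0397, -0.0171], [0.009, -0.0344, 0.0268], [0.0292, 0.0397, 0.0319], [0.03, 0.04, 0.0328]]
ring 9803 [[-0.0297, -0.024, 0.0072], [-0.0204, -0.0227, 0.0082], [0.0057, -0.0004, 0.0106], [0.0291, 0.0227, 0.028], [0.03, 0.024, 0.0294]]
t 3.9 pos [0.4226 0.0717 0.0313] yaw 68.6 shift [ 2.200e-03  1.000e-04 -1.187e-01] turn [ 0.0021  0.0047 -0.    ] F [-1.1  1.2  6.6] w 0.597 g 63.3 q6 -1.2
```

View pics/w2.png

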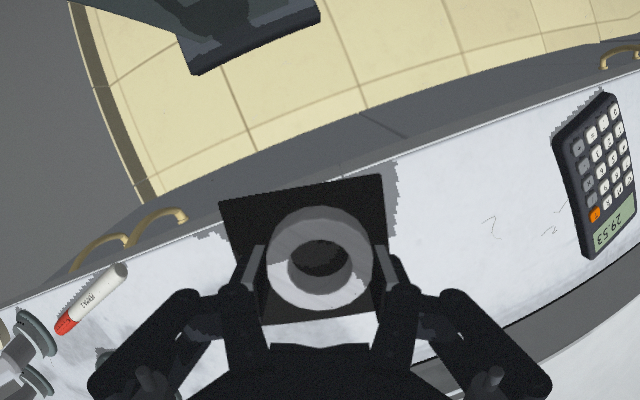

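Ring held at width 0.595 (63 N), centred between the pads at (319,257). I'll lift it and move part way towards the gauge to measure its tip.

```bash
python3 -m inch '[[[0,0,-0.02],[0,0,0],0.4],[[0,0,-0.04],[0,0,0],0.4],[[0,0,-0.045],[0,0,0],0.4],[[-0.02,-0.015,-0.04],[0,0,0],0.4],[[-0.035,-0.025,0],[0,0,0],0.4],[[-0.035,-0.03,0],[0,0,0],0.4],[[0,0,0],[0,0,0],0.4],[[0,0,0],[0,0,0],0.4]]'
python3 - <<'E'
from h import *
for i in range(2):
    im,d,W=cloud("wrist","w3" if i==0 else None)
    for c,z0,z1 in(((.504,-.137),.096,.106),((.615,-.28),.048,.062),((.497,-.362),.048,.062),((.426,-.24),.048,.062),((.504,-.137),.009,.018)):
        m=(np.hypot(W[...,0]-c[0],W[...,1]-c[1])<(.03 if z0>.02 else .06))&(W[...,2]>z0)&(W[...,2]<z1)
        q=W[m]
        if len(q)>3:
            cc,r=cv2.minEnclosingCircle(q[:,:2].astype(np.float32));print(len(q),np.round(cc,4),round(r,4),q.mean(0).round(4),((q.min(0)+q.max(0))/2).round(4))
    go([.504,-.137,.16])
E
```

```text
time: 4.7
tool_pos: [0.4786, -0.0272, 0.174]
tool_rot: [0.0, 0.187, 0.982, 0.0]
contact_force: [0.3, 0.7, -1.4]
gripper_width: 0.597
grasp_force: 63.4
258 [ 0.5023 -0.1396] 0.0099 [ 0.5002 -0.137   0.099 ] [ 0.5014 -0.1394  0.0988]
146 [ 0.4961 -0.3641] 0.0107 [ 0.4954 -0.362   0.0534] [ 0.4962 -0.3646  0.0527]
409 [ 0.4249 -0.2462] 0.0143 [ 0.4249 -0.2433  0.0542] [ 0.4252 -0.2453  0.0529]
2546 [ 0.5025 -0.1396] 0.0446 [ 0.4871 -0.1318  0.0123] [ 0.4921 -0.14    0.0135]
t 4.75 pos [ 0.4781 -0.0264  0.1736] yaw 68.6 shift [-0.0645 -0.0935  0.0136] turn [ 0.0004 -0.0002  0.    ] F [ 0.4  0.5 -2.3] w 0.595 g 63.4 q6 -1.41
230 [ 0.5015 -0.1394] 0.01 [ 0.4998 -0.1368  0.0988] [ 0.5008 -0.1392  0.0988]
145 [ 0.496  -0.3657] 0.011 [ 0.4953 -0.362   0.0534] [ 0.4961 -0.3652  0.0529]
404 [ 0.4256 -0.2467] 0.0142 [ 0.4249 -0.2433  0.0541] [ 0.4253 -0.2457  0.0529]
2541 [ 0.5013 -0.1397] 0.0442 [ 0.4869 -0.1317  0.0123] [ 0.4927 -0.1397  0.0135]
t 4.8 pos [ 0.4779 -0.0259  0.1734] yaw 68.6 shift [-0.0648 -0.0939  0.0133] turn [ 0.0003 -0.0004  0.    ] F [-0.4 -0.2 -2. ] w 0.596 g 63.4 q6 -1.41
```

View pics/w3.png

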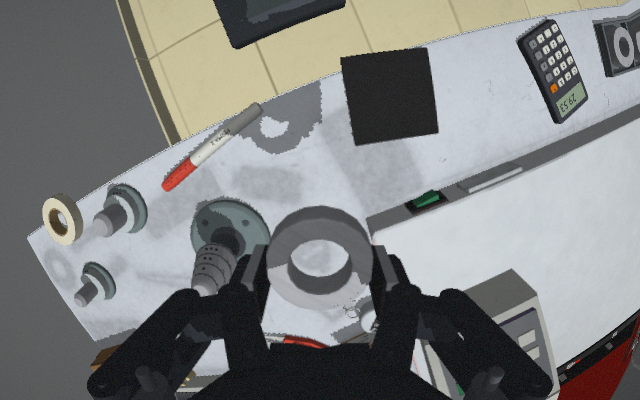

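The gauge foot is at (230,235) and its tip is partly hidden by the left finger, but the foot and tip circles agree on about (0.502, -0.139). Now the held ring's centre with the same camera.

Run:
```python
from h import *
s,p,r=pose()
im,d,W=cloud("wrist")
T=r.inv().apply((W-p).reshape(-1,3)).reshape(W.shape)
m=(T[...,2]>.004)&(T[...,2]<.014)&(np.abs(T[...,1])<.0262)&(abs(T[...,0])<.04)
v,u=np.mgrid[:400,:640]; m&=(v>200)&(v<312)
q=T[m];print(len(q),q.mean(0),np.percentile(q,[1,50,99],axis=0).round(4).tolist())
# circle fits: outer and bore edges via angle bins, top face only
zt=np.median(q[:,2]);top=m&(abs(T[...,2]-zt)<.0025);q=T[top][:,:2]
c=(np.percentile(q,.5,axis=0)+np.percentile(q,99.5,axis=0))/2
from scipy.optimize import least_squares
for it in range(3):
    a=np.arctan2(*(q-c).T[::-1]);rr=np.hypot(*(q-c).T);b=((a+np.pi)/(2*np.pi)*60).astype(int)
    o=np.array([q[b==k][np.argmax(rr[b==k])] for k in range(60) if (b==k).sum()>5 ])
    i=np.array([q[b==k][np.argmin(rr[b==k])] for k in range(60) if (b==k).sum()>5 ])
    f=lambda P:least_squares(lambda x:np.hypot(P[:,0]-x[0],P[:,1]-x[1])-x[2],[*c,.02],loss="soft_l1",f_scale=.001).x
    fo,fi=f(o),f(i);c=fo[:2]
print("top z",zt,"outer",fo.round(4),"inner",fi.round(4))
C=r.apply([c[0],c[1],0])+p;print("ring world",C.round(4));print("tool shift to gauge",r.inv().apply(np.array([.502,-.139,0])-[C[0],C[1],0]).round(4))
go([.502,-.139,.16])
```

```text
5948 [ 0.00522155 -0.00035625  0.00957895] [[-0.0221, -0.0257, 0.0065], [0.0071, -0.0004, 0.0094], [0.0285, 0.0248, 0.0136]]
top z 0.009403818708756926 outer [ 0.0025 -0.0006  0.0267] inner [ 0.0026 -0.0008  0.0154]
ring world [ 0.4753 -0.0256  0.1734]
tool shift to gauge [-0.0662 -0.0959 -0.0001]
t 4.85 pos [ 0.4778 -0.0257  0.1733] yaw 68.6 shift [-0.0638 -0.0967  0.0132] turn [ 0.0002 -0.0003  0.    ] F [-0.4  0.6 -1.2] w 0.594 g 63.4 q6 -1.41
```

```bash
python3 -m inch '[[[-0.022,-0.032,0],[0,0,0],0.4],[[-0.022,-0.032,0],[0,0,0],0.4],[[-0.022,-0.032,0],[0,0,0],0.4],[[0,0,0.01],[0,0,0],0.4],[[0,0,0],[0,0,0],0.4],[[0,0,0],[0,0,0],0.4]]'
python3 - <<'E'
from h import *
im,d,W=cloud("wrist","w4")
go([.502,-.139,.16])
s,p,r=pose()
C=r.apply([.0025,-.0006,.0])+p;print("ring",C.round(4))
m=(np.hypot(W[...,0]-.502,W[...,1]+.139)<.03)&(W[...,2]>.085)&(W[...,2]<.112)
v,u=np.where(m);q=W[m];print(len(q), q.mean(0) if len(q) else 0, (u.min(),u.max(),v.min(),v.max()) if len(q) else 0)
T=r.inv().apply(q-p);tp=T[q[:,2]>.097];print(len(tp),cv2.minEnclosingCircle(tp[:,:2].astype(np.float32)) if len(tp) else 0)
for c in ((.504,-.137),):
    f=(np.hypot(W[...,0]-c[0],W[...,1]-c[1])<.06)&(W[...,2]>.009)&(W[...,2]<.018);print(cv2.minEnclosingCircle(W[f][:,:2].astype(np.float32)))
E
```

```text
time: 5.45
tool_pos: [0.504, -0.1385, 0.1626]
tool_rot: [-0.001, 0.185, 0.983, 0.0]
contact_force: [-0.6, 0.2, -2.3]
gripper_width: 0.597
grasp_force: 63.5
t 5.5 pos [ 0.5043 -0.1385  0.163 ] yaw 68.7 shift [ 0.002  -0.0013  0.003 ] turn [ 0.0003 -0.0009  0.    ] F [-0.3 -0.5 -0.2] w 0.599 g 63.5 q6 -1.61
ring [ 0.5018 -0.1382  0.163 ]
103 [ 0.49225536 -0.13674884  0.08716614] (np.int64(304), np.int64(330), np.int64(199), np.int64(206))
0 0
((0.5023016929626465, -0.1405632048845291), 0.04449586570262909)
```

View pics/w4.png

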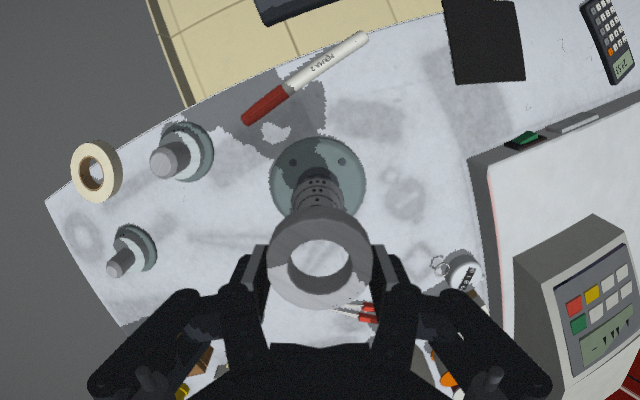

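Gauge foot at (318,182) and ring at (319,257): aligned sideways to about 1 mm. Now down over the tip, stopping before the expected contact.

```bash
python3 -m inch '[[[-0.0005,-0.001,0.01],[0,0,0],0.4],[[0,0,0.015],[0,0,0],0.4],[[0,0,0.01],[0,0,0],0.4],[[0,0,0.01],[0,0,0],0.4],[[0,0,0],[0,0,0],0.4],[[0,0,0],[0,0,0],0.4]]'
python3 - <<'E'
from h import *
im,d,W=cloud("wrist","w5")
go([.502,-.139,.16])
E
```

```text
time: 6.1
tool_pos: [0.5046, -0.141, 0.1178]
tool_rot: [-0.0, 0.186, 0.983, 0.0]
contact_force: [0.7, 0.4, -1.2]
gripper_width: 0.596
grasp_force: 63.5
t 6.15 pos [ 0.505  -0.1413  0.1185] yaw 68.6 shift [ 0.0036  0.001  -0.0415] turn [-0.0001  0.0003  0.    ] F [-0.3 -0.3 -0.9] w 0.595 g 63.5 q6 -1.61
```

View pics/w5.png

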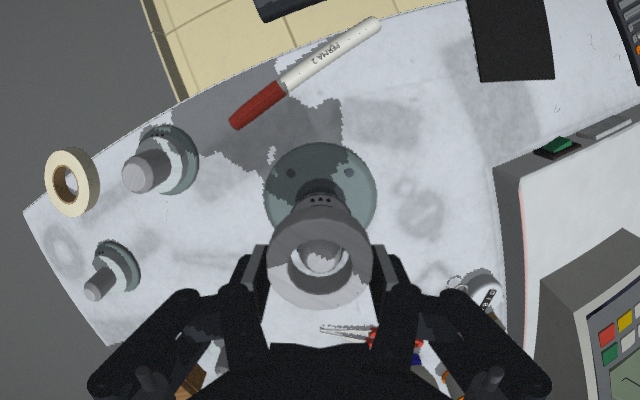

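The tip shows inside the bore at about (320,258), centred sideways. I'll measure the fore-aft centring with depth.

Run:
```python
from h import *
s,p,r=pose();im,d,W=cloud("wrist")
T=r.inv().apply((W-p).reshape(-1,3)).reshape(W.shape)
v,u=np.mgrid[:400,:640]
m=(abs(u-320)<26)&(abs(v-258)<24)
q=T[m];w=W[m];print(np.nanpercentile(w[:,2],[5,25,50,75,95]).round(4))
k=(w[:,2]>.096)&(w[:,2]<.105);tp=q[k];c,rr=cv2.minEnclosingCircle(tp[:,:2].astype(np.float32));print("tip tool",np.round(c,4),rr,tp.mean(0).round(4),tp.min(0).round(4),tp.max(0).round(4),len(tp))
k=m&(W[...,2]>.096)&(W[...,2]<.105);print(u[k].min(),u[k].max(),v[k].min(),v[k].max())
```

```text
[-0.0002  0.0941  0.0986  0.1005  0.1094]
tip tool [-0.0018 -0.0007] 0.014134857803583145 [ 0.0011 -0.0001  0.0193] [-0.0138 -0.0135  0.0136] [0.0118 0.0129 0.0225] 1212
295 345 240 281
```

Run:
```python
from h import *
s,p,r=pose();im,d,W=cloud("wrist")
T=r.inv().apply((W-p).reshape(-1,3)).reshape(W.shape)
for v in range(206,312,3): print(v,im[v,318:323].mean().round(),np.median(T[v,317:324,0]).round(4),np.median(W[v,317:324,2]).round(4),end=" | ")
```

```text
206 76.0 0.029 0.0953 | 209 78.0 0.0285 0.098 | 212 77.0 0.0289 0.1028 | 215 77.0 0.0286 0.1059 | 218 94.0 0.0285 0.1091 | 221 103.0 0.0271 0.1092 | 224 100.0 0.0259 0.1099 | 227 102.0 0.0244 0.1098 | 230 102.0 0.0229 0.1099 | 233 103.0 0.0212 0.1094 | 236 104.0 0.0196 0.1092 | 239 93.0 0.018 0.1092 | 242 91.0 0.0107 0.098 | 245 93.0 0.0098 0.0995 | 248 99.0 0.0084 0.1 | 251 97.0 0.007 0.1005 | 254 144.0 0.0049 0.1 | 257 180.0 0.0032 0.1 | 260 181.0 0.0015 0.1002 | 263 181.0 -0.0005 0.0998 | 266 178.0 -0.0021 0.1001 | 269 178.0 -0.0041 0.1 | 272 182.0 -0.0699 0.0006 | 275 184.0 -0.0731 0.0006 | 278 76.0 -0.0131 0.0949 | 281 74.0 -0.0137 0.097 | 284 76.0 -0.0135 0.1002 | 287 75.0 -0.013 0.1036 | 290 77.0 -0.0135 0.1056 | 293 84.0 -0.0136 0.1081 | 296 173.0 -0.0148 0.1091 | 299 176.0 -0.0163 0.1097 | 302 171.0 -0.0182 0.1098 | 305 174.0 -0.0204 0.1095 | 308 175.0 -0.0225 0.1094 | 311 201.0 -0.1162 0.0003 |
```

Centred within 0.5 mm. Bore is about 31.6 mm, so I expect contact at TCP z of about 0.100. Down in steps.

```bash
python3 -m inch '[[[0,0,0.006],[0,0,0],0.4],[[0,0,0.005],[0,0,0],0.4],[[0,0,0.003],[0,0,0],0.4],[[0,0,0],[0,0,0],0.4]]'
python3 -m inch '[[[0,0,0.001],[0,0,0],0.4],[[0,0,0.001],[0,0,0],0.4],[[0,0,0],[0,0,0],0.4]]'
python3 -m inch '[[[0,0,0.001],[0,0,0],0.4],[[0,0,0],[0,0,0],0.4]]'
```

```text
time: 6.65
tool_pos: [0.5046, -0.1409, 0.1036]
tool_rot: [-0.0, 0.186, 0.983, 0.0]
contact_force: [0.7, -0.3, -2.0]
gripper_width: 0.593
grasp_force: 63.6
time: 6.95
tool_pos: [0.505, -0.141, 0.1024]
tool_rot: [0.0, 0.186, 0.983, 0.0]
contact_force: [0.8, 0.6, -2.5]
gripper_width: 0.592
grasp_force: 63.6
time: 7.15
tool_pos: [0.5051, -0.141, 0.1015]
tool_rot: [0.0, 0.186, 0.983, 0.0]
contact_force: [0.4, 1.2, -0.9]
gripper_width: 0.596
grasp_force: 63.6
```

```bash
python3 -m inch '[[[0,0,0.001],[0,0,0],0.4],[[0,0,0],[0,0,0],0.4]]'
python3 -m inch '[[[0,0,0.001],[0,0,0],0.4],[[0,0,0],[0,0,0],0.4]]'
```

```text
time: 7.35
tool_pos: [0.5052, -0.1409, 0.1006]
tool_rot: [0.0, 0.186, 0.983, 0.0]
contact_force: [0.7, 1.5, 0.1]
gripper_width: 0.598
grasp_force: 63.8
time: 7.55
tool_pos: [0.5053, -0.1408, 0.1]
tool_rot: [0.0, 0.186, 0.983, 0.0]
contact_force: [0.9, 4.6, 3.8]
gripper_width: 0.598
grasp_force: 64.2
```

```bash
python3 -m inch '[[[0,0,0.0005],[0,0,0],0.4],[[0,0,0],[0,0,0],0.4]]'
```

```text
time: 7.75
tool_pos: [0.5053, -0.1409, 0.0998]
tool_rot: [0.0, 0.186, 0.983, 0.0]
contact_force: [-0.9, 5.1, 6.8]
gripper_width: 0.593
grasp_force: 64.5
```

Contact at TCP z of about 0.100. The sideways force of +5 N says the ring sits about 1 mm too far to -y, so I'll ease it over.

```bash
python3 -m inch '[[[0.0003,0.0008,0],[0,0,0],0.4],[[0,0,0],[0,0,0],0.4]]'
python3 - <<'E'
from h import *
go([.505,-.14,.1]); print(manip.state()["ft_torque"])
E
```

```text
time: 7.95
tool_pos: [0.5053, -0.1407, 0.0998]
tool_rot: [0.001, 0.186, 0.983, -0.001]
contact_force: [-1.0, 1.9, 5.7]
gripper_width: 0.601
grasp_force: 64.3
t 7.95 pos [ 0.5053 -0.1407  0.0998] yaw 68.6 shift [ 0.0006  0.0006 -0.0002] turn [-0.0009  0.0014  0.    ] F [-1.   1.9  5.7] w 0.601 g 64.3 q6 -1.61
[ 0.47168583  0.12146991 -0.02873761]
```

```bash
python3 -m inch '[[[0.0002,0.0004,0.0005],[0,0,0],0.4],[[0,0,0],[0,0,0],0.4]]'
python3 -m inch '[[[0,0,0.0002],[0,0,0],0.4],[[0,0,0],[0,0,0],0.4]]'
```

```text
time: 8.15
tool_pos: [0.5053, -0.1407, 0.0997]
tool_rot: [0.001, 0.186, 0.983, -0.001]
contact_force: [-2.7, -0.2, 8.1]
gripper_width: 0.594
grasp_force: 64.5
time: 8.35
tool_pos: [0.5054, -0.1407, 0.0997]
tool_rot: [0.001, 0.186, 0.983, -0.001]
contact_force: [-2.1, 1.4, 8.0]
gripper_width: 0.594
grasp_force: 64.6
```

Push is about 8 N read plus about 2 N of ring weight offset, so about 10 N. Hold it.

```bash
python3 -m inch '[[[0,0,0.0001],[0,0,0],0.4],[[0,0,0],[0,0,0],0.4],[[0,0,0],[0,0,0],0.4],[[0,0,0],[0,0,0],0.4]]'
python3 -m inch '[[[0,0,0],[0,0,0],0.4],[[0,0,0],[0,0,0],0.4],[[0,0,0],[0,0,0],0.4],[[0,0,0],[0,0,0],0.4]]'
python3 - <<'E'
from h import *
s,p,r=pose();im,d,W=cloud("wrist","w6");go([.505,-.14,.1])
T=r.inv().apply((W-p).reshape(-1,3)).reshape(W.shape)
v,u=np.mgrid[:400,:640]
# ring top face plane & height
m=(W[...,2]>.085)&(W[...,2]<.097)&(np.hypot(T[...,0]-.0025,T[...,1])<.026)&(np.hypot(T[...,0]-.0025,T[...,1])>.0165)
q=W[m];q=q[abs(q[:,2]-np.median(q[:,2]))<.003];A=np.c_[q[:,:2]-q[:,:2].mean(0),np.ones(len(q))];k=np.linalg.lstsq(A,q[:,2],rcond=None)[0]
print("top face z",k[2],"tilt deg",np.degrees(k[:2]),len(q))
t=(np.hypot(T[...,0]-.0025,T[...,1])<.005)&(W[...,2]>.095);print("tip z",np.median(W[t][:,2]),t.sum())
cv2.imwrite("pics/w6c.png",cv2.resize(im[130:330,220:420,::-1],(600,600),interpolation=cv2.INTER_CUBIC))
E
```

```text
time: 8.75
tool_pos: [0.5054, -0.1407, 0.0997]
tool_rot: [0.001, 0.186, 0.983, -0.001]
contact_force: [-2.5, 1.5, 9.0]
gripper_width: 0.594
grasp_force: 64.6
time: 9.15
tool_pos: [0.5054, -0.1407, 0.0997]
tool_rot: [0.001, 0.186, 0.983, -0.001]
contact_force: [-2.2, 2.5, 10.4]
gripper_width: 0.597
grasp_force: 64.6
t 9.2 pos [ 0.5054 -0.1407  0.0997] yaw 68.6 shift [ 0.0006  0.0005 -0.0003] turn [-0.0015  0.0015  0.    ] F [-2.2  1.4  8.6] w 0.591 g 64.6 q6 -1.61
top face z 0.09044195429036883 tilt deg [-0.31202316 -0.15993369] 4639
tip z 0.10012355671314363 306
```

View pics/w6c.png

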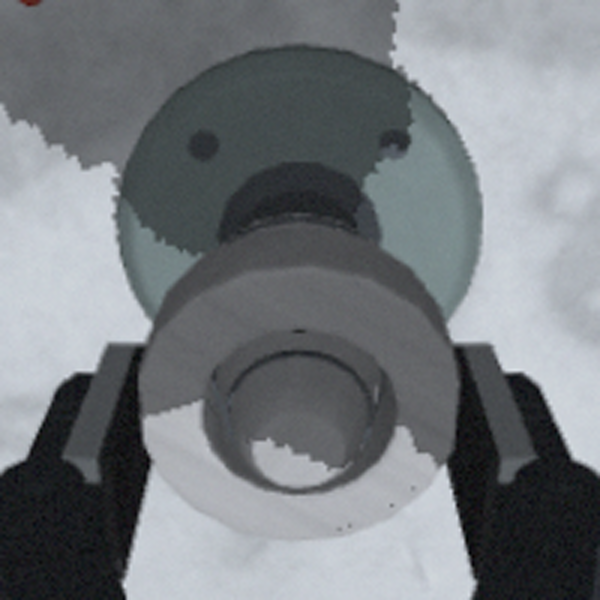

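The ring's underside is 27.7 mm below the tip, level within 0.4°, and it was held for about 1 s at about 10 N. That is the middle band. Lift off and head for the middle post.

```bash
python3 -m inch '[[[0,0,-0.005],[0,0,0],0.4],[[0,0,-0.015],[0,0,0],0.4],[[0,0,-0.025],[0,0,0],0.4],[[0,0,-0.02],[0,0,0],0.4],[[-0.016,-0.045,0],[0,0,0],0.4],[[-0.016,-0.045,0],[0,0,0],0.4],[[0,0,0],[0,0,0],0.4],[[0,0,0],[0,0,0],0.4]]'
python3 - <<'E'
from h import *
im,d,W=cloud("wrist","w7")
for c,z0,z1,R_ in(((.497,-.363),.054,.062,.02),((.497,-.363),.017,.024,.033),((.425,-.245),.054,.062,.02),((.497,-.363),.003,.05,.05)):
    m=(np.hypot(W[...,0]-c[0],W[...,1]-c[1])<R_)&(W[...,2]>z0)&(W[...,2]<z1);q=W[m]
    if len(q)>3:
        cc,r=cv2.minEnclosingCircle(q[:,:2].astype(np.float32));print(len(q),np.round(cc,4),round(r,4),q.mean(0).round(4),((q.min(0)+q.max(0))/2).round(4))
go([.4985,-.3645,.15])
for n in ("post_middle_seat",):print([(np.round(r["point"],3).tolist(),round(r["score"],2)) for r in manip.look_for("wrist",n)])
E
```

```text
time: 10.0
tool_pos: [0.5011, -0.2362, 0.1631]
tool_rot: [-0.001, 0.187, 0.982, 0.0]
contact_force: [-0.3, 0.9, -1.2]
gripper_width: 0.596
grasp_force: 63.6
208 [ 0.4968 -0.3663] 0.0087 [ 0.4962 -0.3656  0.0559] [ 0.4964 -0.3667  0.0558]
902 [ 0.4958 -0.3669] 0.0236 [ 0.4933 -0.3607  0.0202] [ 0.496  -0.3669  0.0204]
708 [ 0.425  -0.2474] 0.012 [ 0.4254 -0.2475  0.0559] [ 0.4251 -0.2476  0.056 ]
2148 [ 0.4961 -0.3664] 0.0302 [ 0.492  -0.3572  0.0179] [ 0.4964 -0.3644  0.0265]
t 10.05 pos [ 0.5012 -0.2352  0.1628] yaw 68.5 shift [-0.0448 -0.1213  0.0127] turn [ 0.0002 -0.0013  0.    ] F [ 0.5  0.  -1.6] w 0.598 g 63.6 q6 -1.77
[([0.492, -0.359, 0.017], 0.64)]
```

View pics/w7.png

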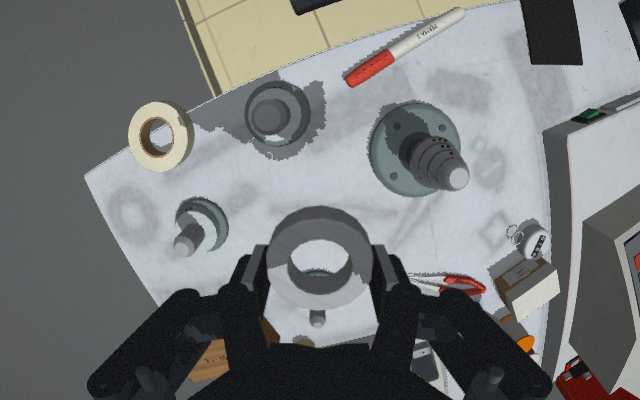

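Middle post is at (190,240), thick at (270,117), slim at (317,318). The middle seat circle (r 23.6 mm) and foot (30 mm) agree on (0.496, -0.366).

```bash
python3 -m inch '[[[-0.015,-0.041,0],[0,0,0],0.4],[[-0.015,-0.041,0],[0,0,0],0.4],[[-0.0155,-0.041,0],[0,0,0],0.4],[[0,0,0.03],[0,0,0],0.4],[[0,0,0.035],[0,0,0],0.4],[[0,0,0],[0,0,0],0.4],[[0,0,0],[0,0,0],0.4]]'
python3 - <<'E'
from h import *
s,p,r=pose();im,d,W=cloud("wrist","w8");go([.4985,-.3665,.0475])
T=r.inv().apply((W-p).reshape(-1,3)).reshape(W.shape)
m=(np.hypot(W[...,0]-.496,W[...,1]+.366)<.02)&(W[...,2]>.053)&(W[...,2]<.059)&(np.hypot(T[...,0]-.002,T[...,1])<.0145);v,u=np.where(m);q=T[m]
print(len(q));print((u.min(),u.max(),v.min(),v.max()),q.mean(0).round(4),q.min(0).round(4),q.max(0).round(4)) if len(q) else 0
f=(np.hypot(W[...,0]-.496,W[...,1]+.366)<.04)&(W[...,2]>.002)&(W[...,2]<.024)
if f.sum(): print(f.sum(),cv2.minEnclosingCircle(W[f][:,:2].astype(np.float32)))
E
```

```text
time: 10.8
tool_pos: [0.499, -0.3649, 0.0974]
tool_rot: [-0.001, 0.185, 0.983, 0.001]
contact_force: [-0.5, -0.4, -1.0]
gripper_width: 0.597
grasp_force: 63.7
t 10.85 pos [ 0.4999 -0.3658  0.0992] yaw 68.7 shift [ 0.0011 -0.0011  0.0517] turn [-0.0005  0.001   0.    ] F [-0.5 -0.7 -1.2] w 0.599 g 63.7 q6 -1.95
234
(np.int64(303), np.int64(330), np.int64(240), np.int64(251)) [-0.0018 -0.0024  0.0416] [-0.0068 -0.0103  0.0401] [0.0022 0.0055 0.0443]
2783 ((0.4950777590274811, -0.36377888917922974), 0.03689541295170784)
```

View pics/w8.png

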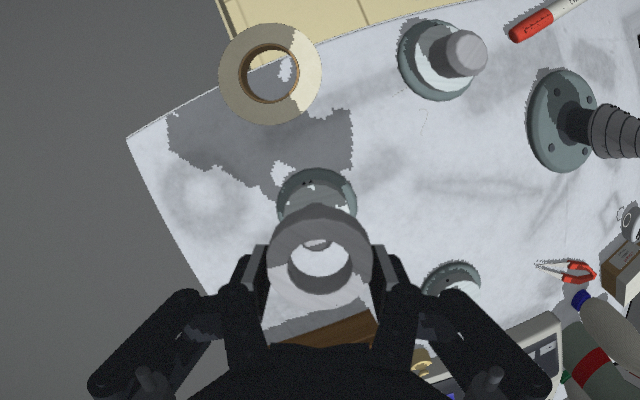

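The post top sits in the bore about 1.7 mm left of centre. Fine-shift by that and go down.

```bash
python3 -m inch '[[[0.0005,-0.0017,0.01],[0,0,0],0.4],[[0,0,0.01],[0,0,0],0.4],[[0,0,0.01],[0,0,0],0.4],[[0,0,0.01],[0,0,0],0.4],[[0,0,0.005],[0,0,0],0.4],[[0,0,0],[0,0,0],0.4],[[0,0,0],[0,0,0],0.4]]'
python3 - <<'E'
from h import *
go([.4985,-.3665,.0475])
E
```

```text
time: 11.55
tool_pos: [0.4981, -0.3679, 0.0529]
tool_rot: [-0.0, 0.186, 0.983, 0.0]
contact_force: [0.3, -0.0, -1.8]
gripper_width: 0.598
grasp_force: 63.7
t 11.55 pos [ 0.4981 -0.3679  0.0529] yaw 68.6 shift [0.0001 0.0014 0.0054] turn [ 0.0001 -0.0001  0.    ] F [ 0.3 -0.  -1.8] w 0.598 g 63.7 q6 -1.95
```

```bash
python3 -m inch '[[[0,0,0.003],[0,0,0],0.4],[[0,0,0.0015],[0,0,0],0.4],[[0,0,0],[0,0,0],0.4]]'
python3 -m inch '[[[0,0,0.001],[0,0,0],0.4],[[0,0,0],[0,0,0],0.4]]'
python3 -m inch '[[[0,0,0.0005],[0,0,0],0.4],[[0,0,0],[0,0,0],0.4]]'
```

```text
time: 11.85
tool_pos: [0.498, -0.3678, 0.0484]
tool_rot: [-0.0, 0.186, 0.983, 0.0]
contact_force: [-0.2, 0.6, -1.9]
gripper_width: 0.596
grasp_force: 63.7
time: 12.05
tool_pos: [0.4981, -0.3678, 0.0475]
tool_rot: [-0.0, 0.186, 0.983, -0.0]
contact_force: [-0.7, -0.1, -0.8]
gripper_width: 0.596
grasp_force: 63.7
time: 12.25
tool_pos: [0.4982, -0.3679, 0.0474]
tool_rot: [0.0, 0.186, 0.983, -0.0]
contact_force: [-1.6, 1.5, 0.6]
gripper_width: 0.599
grasp_force: 64.0
```

Contact at the expected height. Open partly (0.85) and back straight up.

```bash
python3 -m inch '[[[0,0,0],[0,0,0],0.66],[[0,0,0],[0,0,0],0.8],[[0,0,0],[0,0,0],0.85],[[0,0,0],[0,0,0],0.85],[[0,0,-0.01],[0,0,0],0.85],[[0,0,-0.03],[0,0,0],0.85],[[0,0,-0.04],[0,0,0],0.85],[[0,0,-0.04],[0,0,0],0.85]]'
python3 -m inch '[[[0,0,-0.03],[0,0,0],0.85],[[0,0,0],[0,0,0],0.85],[[0,0,0],[0,0,0],0.85]]'
python3 - <<'E'
from h import *
im,d,W=cloud("wrist","w9");go([.4985,-.3665,.0475])
m=(np.hypot(W[...,0]-.496,W[...,1]+.366)<.04)&(W[...,2]>.034)&(W[...,2]<.042)
q=W[m];print(cv2.minEnclosingCircle(q[:,:2].astype(np.float32)),len(q))
A=np.c_[q[:,:2]-q[:,:2].mean(0),np.ones(len(q))];k=np.linalg.lstsq(A,q[:,2],rcond=None)[0];print("top z",k[2],"tilt",np.degrees(k[:2]))
cv2.imwrite("pics/w9c.png",im[:,:,::-1])
E
```

```text
time: 13.05
tool_pos: [0.4978, -0.3675, 0.1685]
tool_rot: [-0.0, 0.186, 0.983, 0.0]
contact_force: [0.5, -0.1, 1.1]
gripper_width: 0.854
grasp_force: 0.0
time: 13.35
tool_pos: [0.4985, -0.3682, 0.1987]
tool_rot: [0.001, 0.186, 0.983, -0.001]
contact_force: [-0.7, -0.3, -0.8]
gripper_width: 0.851
grasp_force: 0.0
t 13.4 pos [ 0.4978 -0.3675  0.1968] yaw 68.6 shift [-0.0003  0.0012  0.1493] turn [ 0.0002 -0.0005  0.    ] F [-0.1 -0.3 -1.1] w 0.85 g 0.0 q6 -1.95
((0.4960465431213379, -0.36801716685295105), 0.02733430452644825) 1691
top z 0.037905727716609064 tilt [ 0.22490562 -0.06012449]
```

View pics/w9.png

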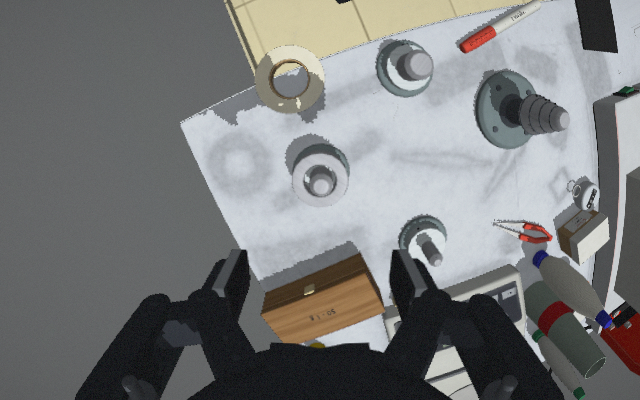

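The ring lies flat on the middle post at (320,182). Its top is at z = 0.038, tilt is under 0.3°, and the gripper is clear.

```bash
python3 -c "
from plant import manip
print(manip.job_done())"
```

```text
the job is handed in; nothing more can be done
None
```

The ring stopped in the middle band, 27.7 mm below the tip; I held it there level at about 10 N for about 1 s, then put it flat on the middle post and handed the job in at about 13.4 s.

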